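Stack the stepped foot of a carved stand for pressing

TASK

Stack the foot of a stand for pressing: slide the wide wooden disc off the thin board onto the round plate, then slide the narrow disc off the thick board onto the wide one, each well centred so that an even border shows all round; push them, do not lift them. Then set the steel weight down, without dropping it, centred on the narrow disc and let go. Leave the other tools and pieces on the bench where they are.

Things in the scene. Friction and masses are not known exactly. Their poses are not given: they have to be found in the camera images.
- plate_top (a point): centre of the flat top face, 12 mm above the bench, of the dark steel pressing plate: a round disc 160 mm across without a rim, fixed to the bench. z up. The thin board and the thick board lie on either side of it along its own y axis (which is on which side varies), 4 to 12 mm from its edge
- thin_board_top (a point): centre of the top face, 14 mm above the bench (2 mm above the plate), of the thin square brown wooden board, 170 x 170 x 14 mm, fixed. Its sides are parallel to the plate's x and y axes
- thick_board_top (a point): centre of the top face, 34 mm above the bench (2 mm above the top of the wide disc once that lies on the plate), of the thick square brown wooden board, 170 x 170 x 34 mm, fixed. Its sides are parallel to the plate's x and y axes
- wide_disc_centre (a point): centre, half-way up, of the wide pale wooden disc: 140 mm across, 20 mm thick, about 0.2 kg, loose, lying flat on the thin board. z up
- narrow_disc_centre (a point): centre, half-way up, of the narrow pale wooden disc: 100 mm across, 20 mm thick, about 0.1 kg, loose, lying flat on the thick board. z up
- weight_centre (a point): centre, half-way up (31 mm above its underside), of the loose weight, about 0.55 kg: a steel disc 72 mm across and 18 mm high with an upright round wooden handle 28 mm across on its axis, from 18 to 62 mm above its underside; it stands on the bench beyond the plate. z up
- wide_disc: the same wide disc; origin at the centre of its underside, z up
- narrow_disc: the same narrow disc; origin at the centre of its underside, z up
- weight: the same weight; origin at the centre of its underside, z up along the handle
- chisel: bystander: chisel 170 mm long, 20 mm thick, lying between plate and weight; origin under its middle, x along it towards the blade
- gouge: bystander: carving gouge 200 mm long, 20 mm thick, at the left side; origin under its middle, x towards the blade
- mallet: bystander: wooden mallet 265 mm long, 60 mm high, lying at the right side; x from handle to head, head centre 80 mm along x
- brush: bystander: flat brush 145 mm long, 14 mm thick, lying beyond the board on the left; x towards the bristles
- jar: bystander: jar 68 mm across, 95 mm tall, at the far left; origin under its centre
- dish: bystander: white bowl 90 mm across, 30 mm high, at the far right; origin under its centre
- square_blank: bystander: square wooden blank 100 x 100 x 20 mm at the left side; origin under its centre

How it is judged:
By the outcome, as a careful person would: the job done as asked, in the order asked, and still so for the second after the job is handed in, with the robot touching nothing.
It also fails if it takes over 72 s, if anything falls off the work surface, if the arm or the gripper's body presses on something with over 40 N, if the wrist force passes 120 N, or if a joint passes its speed limit or range.

ROBOT

A 6-joint arm with a two-finger parallel gripper is mounted at the origin on the work surface. World frame = base frame: x ahead of the robot, y to its left, z up, the work surface at z = 0. Lengths are in m, angles in rad, forces in N, time in s.
With the tool pointing down it reaches from about 0.275 to 0.725 m from the base axis. Payload 15.9 kg.
Tool frame: the origin (TCP) lies midway between the tips of the shut fingers; the grasp point (between the pads) lies 19 mm behind it (env.pinch_z is the z of the grasp point in the tool frame, in m); z points along the fingers, y is the direction in which the jaws open and shut (so a half turn about z gives the same grasp; the last joint's range is limited). The gripper opens to 85 mm and grips with 20 to 120 N. Pads are 22 mm wide; open, the fingers measure 114 mm over their backs; the gripper's body (76 mm by 85 mm) begins 54 mm behind the grasp point. The pads swing forward as they close: fully open they stand 13 mm farther back than shut.
Start: joints at [1.348, 0.213, -0.034, 1.323, 0, 1.571], TCP at [0.11, 0.488, 0.231] pointing down, gripper open.
Joint ranges: [-2.98, 2.98], [-0.74, 1.72], [-1.14, 1.35], [-2.1, 2.04], [-1.57, 1.44], [-3.14, 3.14]. Speed limits (rad/s): [1.89, 1.89, 2.39, 2.57, 3.14, 3.14].

INTERFACE

Orientations are given as [roll, pitch, yaw] about the fixed x, y, z axes, in that order (R = Rz(yaw) Ry(pitch) Rx(roll)).
In Python, from bench import readout, read_camera, camera_model, job_done, env gives the robot as it stands.
- The arm moves only by the tool move_arm, never from a script. Its argument "plan" is a list of rows, each a list of 3 entries, a list of its own where there are three numbers: the shift along the tool's x, y, z in m, then the turn about the tool's z in rad, then the closure, from 0 (fully open) to 1 (shut). A call has 1 to 10 rows; each row is the pose to reach, as a shift and turn from the pose commanded when the call began, along the tool's axes at that moment; what a row does not reach only later rows make up. A row lasts 1/8 s, in which the tool goes at most 62.5 mm and 10.7 degrees, less where a joint would pass 70% of its speed; a pose out of reach is approached as far as the arm can. A call with a gripper value outside its range is refused whole. The fingers move at their own pace and stop on an object; the grip force is fixed at half the most. Time passes only in rows, so rows that repeat a pose let the fingers close. It gives the time, the measured TCP pose, the force and the opening at its end, in the units of the state.
- readout.observe(): the state, without advancing time (a new reading comes with each control period).
- read_camera(name): name is "scene" or "top" or "wrist"; returns the picture (384x512x3 uint8, red, green, blue); there is no depth.
- camera_model(name): a dict with "vertical_fov" (degrees; the focal length in pixels is half the picture's height over the tangent of half this angle, whatever the lens; pixels are square), "cx", "cy" (the principal point, pixels), "T" (4x4, takes a point from camera to world coordinates); the wrist camera has in their place "hand_eye" (4x4, takes a point from camera to tool coordinates, whose origin is the TCP and whose axes are the flange's). Camera axes: x right, y down, z forward; pixel columns grow to the right and rows downward; lengths in m; the calibration is good to about 2 mm. A picture is of the moment at which its call begins: read the wrist's pose just before it. camera_model takes no time and is no camera call.
- job_done(): hands the job in, once; it reports no verdict.
The state is a dict: "time": time; "joints": joint angles; "dq": joint speeds; "effort": joint torques, N m; "tool_pos": TCP position; "tool_rot": TCP orientation; "wrist_force": force on the tool from outside, world axes, zero at the start; "ft_torque": the same for the moment, N m; "finger_gap": finger opening in m.
Only numpy, scipy, OpenCV 4.12 (cv2) and the standard library are available. Lean on these libraries where they do the work, as an engineer would, in place of code of your own. Each camera call takes 0.05 s, during which the arm holds its last target.

## Working session

There is one attempt and no reset: what is moved stays moved. The work goes in short steps, Python scripts to look and compute and a tool call to move; the robot and the scene stay as the last step left them, time stands still between calls to the robot, and variables do not carry over. Pictures are saved under pics/ and viewed, and the job is handed in when it is done.

Besides the shell and the picture viewer there is one more tool, called after "Emit:" by a JSON object that holds its "name" and its "arguments". move_arm: Moves the arm, as the interface text tells. Its arguments: {"type":"object","properties":{"plan":{"type":"array"}},"required":["plan"]}

```bash
ls; mkdir -p pics
python3 - <<'E'
from bench import readout, read_camera, camera_model, env
import cv2
print(readout.observe()); print(env.pinch_z)
for n in ("scene","top","wrist"):
    im=read_camera(n); cv2.imwrite(f"pics/{n}0.png",im[:,:,::-1]); print(n,camera_model(n))
E
```

```text
pics
{'time': 0.0, 'joints': array([ 1.34801907e+00,  2.13390927e-01, -3.50985812e-02,  1.32352704e+00,
        1.17081298e-05,  1.57081890e+00]), 'dq': array([ 0.00161448, -0.00032313,  0.00089434,  0.00147735, -0.00011237,
        0.00067215]), 'effort': array([-6.63765040e-04, -6.86164141e+01,  4.87112117e+01,  1.76832383e-02,
       -1.01645992e-04, -2.34590749e-05]), 'tool_pos': array([0.11038341, 0.48728031, 0.23078314]), 'tool_rot': array([-3.14037243e+00, -1.16805751e-05,  2.91879281e+00]), 'wrist_force': array([ 1.20029054, -0.42996006, -0.5865319 ]), 'ft_torque': array([-0.03289552,  0.01703892,  0.03618768]), 'finger_gap': 0.08545551950067777}
-0.0187
scene {'vertical_fov': 42.59662811692091, 'cx': 246.46071984003612, 'cy': 186.72133050252592, 'T': array([[-0.32896413,  0.70257343, -0.63100965,  1.50959822],
       [ 0.94434007,  0.24623208, -0.21815498,  0.3052662 ],
       [ 0.00210493, -0.66765286, -0.74446976,  1.19780099],
       [ 0.        ,  0.        ,  0.        ,  1.        ]])}
top {'vertical_fov': 51.79195874581838, 'cx': 260.4137594853014, 'cy': 188.88114045997537, 'T': array([[-0.02238766, -0.99731471,  0.06972927,  0.44828542],
       [-0.99953565,  0.02377044,  0.01906441, -0.02931746],
       [-0.02067071, -0.06927009, -0.99738377,  1.53945564],
       [ 0.        ,  0.        ,  0.        ,  1.        ]])}
wrist {'vertical_fov': 70.22114433799628, 'cx': 254.22786638933474, 'cy': 192.57627010465947, 'hand_eye': array([[ 1.54211956e-04, -9.54907557e-01, -2.96903240e-01,
         7.51910746e-02],
       [ 9.99999988e-01,  1.55039850e-04,  2.07583773e-05,
        -1.51771066e-03],
       [ 2.62095024e-05, -2.96903240e-01,  9.54907569e-01,
        -1.42778358e-01],
       [ 0.00000000e+00,  0.00000000e+00,  0.00000000e+00,
         1.00000000e+00]])}
```

View pics/top0.png

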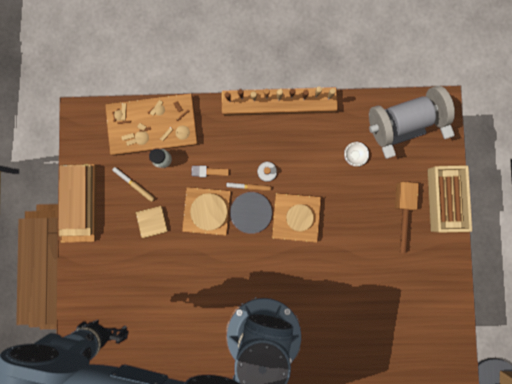

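View pics/scene0.png

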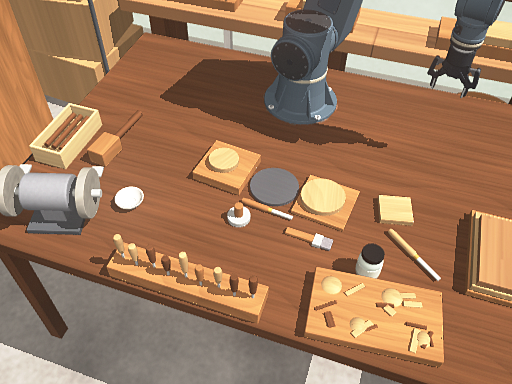

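View pics/wrist0.png

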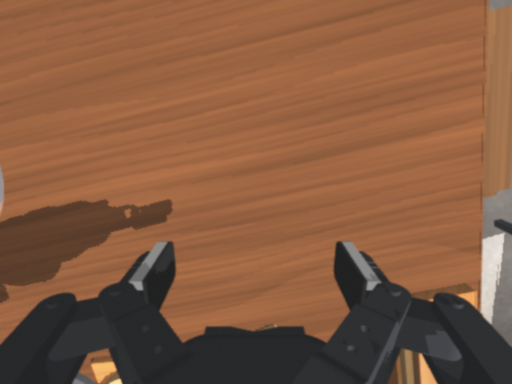

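```bash
cat > h.py <<'E'
import numpy as np, cv2
from bench import readout, read_camera, camera_model, env
from scipy.spatial.transform import Rotation as Ro
def Twc(name,st=None):
    m=camera_model(name)
    if name!="wrist": return m,m["T"]
    T=np.eye(4); T[:3,:3]=Ro.from_euler("xyz",st["tool_rot"]).as_matrix(); T[:3,3]=st["tool_pos"]
    return m,T@m["hand_eye"]
def ray(name,px,z,st=None,HW=(384,512)):
    m,T=Twc(name,st); f=HW[0]/2/np.tan(np.radians(m["vertical_fov"]/2))
    px=np.atleast_2d(np.asarray(px,float))
    d=np.c_[(px[:,0]-m["cx"])/f,(px[:,1]-m["cy"])/f,np.ones(len(px))]@T[:3,:3].T
    s=(z-T[2,3])/d[:,2]
    return (T[:3,3]+d*s[:,None])[:,:2]
def proj(name,P,st=None):
    m,T=Twc(name,st); f=192/np.tan(np.radians(m["vertical_fov"]/2))
    q=(np.atleast_2d(P)-T[:3,3])@T[:3,:3]
    return np.c_[q[:,0]/q[:,2]*f+m["cx"],q[:,1]/q[:,2]*f+m["cy"]]
def circ(P):
    A=np.c_[2*P,np.ones(len(P))]; s=np.linalg.lstsq(A,(P**2).sum(1),rcond=None)[0]
    return s[:2],np.sqrt(s[2]+s[:2]@s[:2])
E
python3 - <<'E'
import cv2
a=cv2.imread("pics/top0.png")
c=a[140:260,100:320]; cv2.imwrite("pics/topc.png",cv2.resize(c,None,fx=3.6,fy=3.6,interpolation=cv2.INTER_CUBIC))
h=cv2.cvtColor(a,cv2.COLOR_BGR2HSV)
for n,(u,v) in dict(wide=(208,212),thinb=(190,195),plate=(250,212),narrow=(300,218),thick=(280,200),bench=(150,300),wt=(262,172),handle=(268,171)).items(): print(n,h[v,u],a[v,u])
E
```

```text
wide [ 18 102 218] [131 184 218]
thinb [ 15 148 179] [ 75 126 179]
plate [120   7 109] [109 106 106]
narrow [ 18 104 208] [123 174 208]
thick [ 15 142 201] [ 89 144 201]
bench [ 12 149 127] [ 53  82 127]
wt [ 23   5 208] [204 207 208]
handle [ 15 151 188] [ 77 132 188]
```

View pics/topc.png

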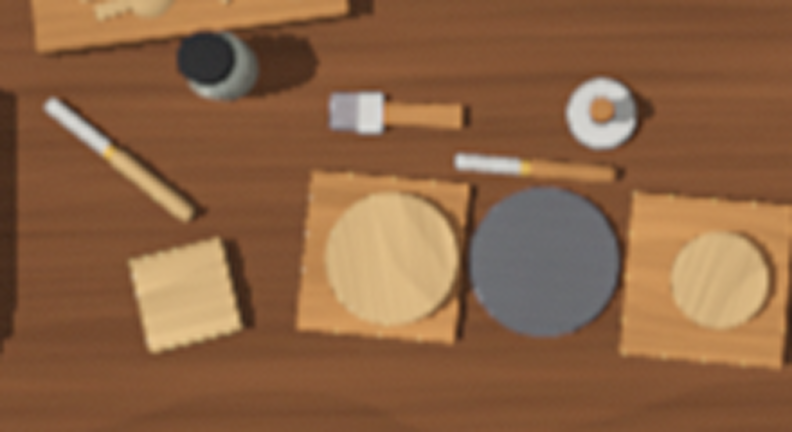

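The crop shows the wide disc on the left (thin) board, the plate in the middle and the narrow disc on the right (thick) board. The chisel and the weight lie just beyond the plate. Next I measure them.

```bash
cat >> h.py <<'E'
def blob(mask,near):
    mask=cv2.morphologyEx(mask.astype(np.uint8)*255,cv2.MORPH_OPEN,np.ones((3,3)))
    cs,_=cv2.findContours(mask,cv2.RETR_EXTERNAL,cv2.CHAIN_APPROX_NONE)
    cs=[c for c in cs if cv2.contourArea(c)>30]
    return min(cs,key=lambda c:-cv2.pointPolygonTest(c,(float(near[0]),float(near[1])),True))[:,0,:].astype(float)
def fitc(name,mask,near,z,st=None,it=3):
    P=ray(name,blob(mask,near),z,st); c,r=circ(P)
    for _ in range(it):
        e=abs(np.linalg.norm(P-c,axis=1)-r); k=e<=max(.0015,2*np.median(e)); c,r=circ(P[k])
    return c,r,k.mean()
E
python3 - <<'E'
from h import *
a=cv2.imread("pics/top0.png"); a4=a
h=cv2.cvtColor(a,cv2.COLOR_BGR2HSV).astype(int); H,S,V=h[...,0],h[...,1],h[...,2]
pale=(S<124)&(V>150)&(H>12)
print("wide",fitc("top",pale,(208,212),.034))
print("narrow",fitc("top",pale,(300,218),.054))
print("plate",fitc("top",(S<60)&(V<150),(250,212),.012))
print("weight",fitc("top",(S<60)&(V>150),(262,172),.018))
br=(S>100)&(V>150)|pale
for n,p,z in(("thin",(190,195),.014),("thick",(280,200),.034)):
    c=blob(br,p).astype(np.float32); r=cv2.minAreaRect(ray("top",c,z).astype(np.float32)); print(n,r)
E
```

```text
wide (array([0.47227295, 0.20025176]), np.float64(0.06893746078052702), np.float64(0.9029126213592233))
narrow (array([ 0.44253667, -0.14365684]), np.float64(0.04864789095858186), np.float64(0.863013698630137))
plate (array([0.46555186, 0.03947991]), np.float64(0.07874944062702577), np.float64(0.8376068376068376))
weight (array([ 0.62285345, -0.02430014]), np.float64(0.03509906976169233), np.float64(0.6619718309859155))
thin ((0.4749361574649811, 0.21328139305114746), (0.1701117753982544, 0.17269699275493622), 83.62074279785156)
thick ((0.44168198108673096, -0.13140606880187988), (0.17197519540786743, 0.17236490547657013), 83.87234497070312)
```

Emit:
{"name": "move_arm", "arguments": {"plan": [[[-0.05,-0.013,0],-0.18,0],[[-0.11,-0.028,0],-0.36,0],[[-0.16,-0.042,0],-0.54,0],[[-0.21,-0.056,0],-0.72,0],[[-0.26,-0.07,0],-0.9,0],[[-0.31,-0.083,0],-1.08,0],[[-0.36,-0.096,0],-1.26,0],[[-0.399,-0.106,0],-1.44,0],[[-0.399,-0.106,0],-1.62,0],[[-0.399,-0.106,0],-1.752,0]]}}

```text
time: 1.4
tool_pos: [0.4766, 0.2955, 0.2308]
tool_rot: [3.141, -0.0, -1.608]
wrist_force: [0.6, 0.8, 0.4]
finger_gap: 0.0858
```

Run:
```python
from h import *
st=readout.observe(); print(st)
im=read_camera("wrist"); cv2.imwrite("pics/w1.png",im[:,:,::-1])
```

```text
{'time': 1.4, 'joints': array([ 5.55070148e-01,  3.41803687e-01,  1.36304392e-01,  1.36620871e+00,
        2.98507913e-05, -9.78986440e-01]), 'dq': array([ 1.25306325e-02, -8.79710804e-03, -5.05221745e-03,  5.58016982e-05,
       -1.38426661e-03, -1.40972287e+00]), 'effort': array([-1.41796611e+00, -7.94722724e+01,  4.90478361e+01, -3.55746376e-02,
       -4.92826325e-02,  3.64401072e+00]), 'tool_pos': array([0.47656957, 0.29553332, 0.23079477]), 'tool_rot': array([ 3.14081937e+00, -4.83815899e-04, -1.60753589e+00]), 'wrist_force': array([0.60071599, 0.80075804, 0.43327416]), 'ft_torque': array([ 0.01152347, -0.04447071,  0.00134353]), 'finger_gap': 0.08583377850812039}
```

View pics/w1.png

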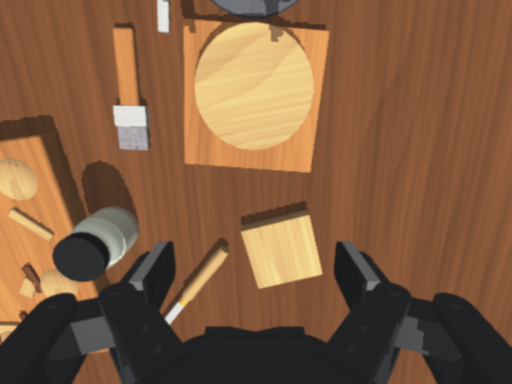

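Run:
```python
from h import *
st=readout.observe()
a=cv2.imread("pics/w1.png"); h=cv2.cvtColor(a,cv2.COLOR_BGR2HSV).astype(int); H,S,V=h[...,0],h[...,1],h[...,2]
pale=(S<124)&(V>150)&(H>12)
for p,z in (((254,87),.034),):
    print("wide",fitc("wrist",pale,p,z,st), h[87,254],h[150,190])
    b=blob(pale,p); cv2.polylines(a,[b.astype(int)],True,(0,0,255),1)
print("blank corners wrist",ray("wrist",[(241,221),(310,212),(322,275),(259,288)],.02,st))
print("gouge",ray("wrist",[(222,250),(168,320)],.02,st))
t=cv2.imread("pics/top0.png")
print("blank corners top",ray("top",[(136,212),(161,206),(167,231),(141,237)],.02))
print("jar top", ray("wrist",[(82,257)],.095,st), "plate", ray("wrist",[(253,16)],.012,st))
cv2.imwrite("pics/w1a.png",a)
print(proj("wrist",[[*st["tool_pos"]]],st), proj("top",[[*st["tool_pos"]]]))
```

```text
wide (array([0.4745303, 0.1981397]), np.float64(0.0684016232803699), np.float64(0.9203296703296703)) [ 19 114 233] [ 14 155 217]
blank corners wrist [[0.49699195 0.36932888]
 [0.4007571  0.35843301]
 [0.37937856 0.46005037]
 [0.47415547 0.48031115]]
gouge [[0.52642095 0.41407832]
 [0.61968665 0.53593252]]
blank corners top [[0.47649478 0.482138  ]
 [0.49742845 0.38498454]
 [0.40087636 0.36227919]
 [0.38009874 0.46283824]]
jar top [[0.67727521 0.37716571]] plate [[0.47309997 0.11710975]]
[[254.84428689 246.72647341]] [[170.54028699 210.08134103]]
```

View pics/w1a.png

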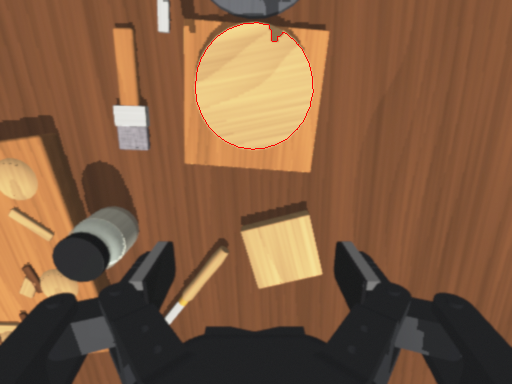

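The outlined contour follows the wide disc, centred near (254,87). The blank's near edge is at y≈0.36, clear of the descent. I lower the open fingers behind the disc.

Emit:
{"name": "move_arm", "arguments": {"plan": [[[0,0,0.05],0,0],[[0,0,0.1],0,0],[[0,0,0.15],0,0],[[0,0,0.19],0,0],[[0,0,0.21],0,0],[[0,0,0.218],0,0],[[0,0,0.221],0,0],[[0,0,0.221],0,0]]}}

```text
time: 2.45
tool_pos: [0.4766, 0.2964, 0.011]
tool_rot: [-3.141, 0.001, -1.613]
wrist_force: [0.6, -0.1, -0.7]
finger_gap: 0.0853
```

Run:
```python
from h import *
st=readout.observe(); print(st["tool_pos"],st["tool_rot"])
im=read_camera("wrist"); cv2.imwrite("pics/w2.png",im[:,:,::-1])
print(proj("wrist",[[.4733,.1992,.034],[.4656,.0395,.012]],st))
```

```text
[0.47659935 0.29635901 0.01099876] [-3.14074444e+00  5.11375831e-04 -1.61294645e+00]
[[ 253.19398417   55.72911502]
 [ 256.19437197 -519.62456192]]
```

View pics/w2.png

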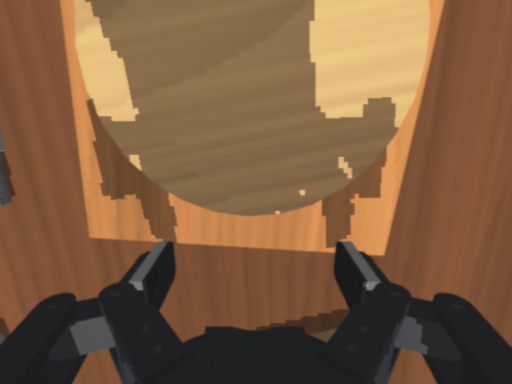

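The disc edge is ahead of both open fingers (tips at about (165,245) and (345,245)), and the blank is clear. I push along tool x.

Emit:
{"name": "move_arm", "arguments": {"plan": [[[0.012,0,0],0,0],[[0.025,0,0],0,0],[[0.035,0,0],0,0],[[0.048,0,0],0,0],[[0.062,0,0],0,0],[[0.076,0,0],0,0],[[0.09,0,0],0,0],[[0.102,0,0],0,0],[[0.11,0,0],0,0],[[0.114,0,0],0,0]]}}

```text
time: 3.75
tool_pos: [0.4715, 0.1818, 0.0103]
tool_rot: [3.142, 0.0, -1.613]
wrist_force: [0.5, 1.7, 1.5]
finger_gap: 0.0854
```

Emit:
{"name": "move_arm", "arguments": {"plan": [[[0.01,0,0],0,0],[[0.02,0,0],0,0],[[0.03,0,0],0,0],[[0.04,0,0],0,0],[[0.047,0,0],0,0],[[0.053,0,0],0,0],[[0.057,0,0],0,0],[[0.06,0,0],0,0],[[0.06,0,0],0,0]]}}

```text
time: 4.88
tool_pos: [0.469, 0.1221, 0.0103]
tool_rot: [-3.142, -0.0, -1.613]
wrist_force: [0.6, -0.0, 0.4]
finger_gap: 0.0855
```

Run:
```python
from h import *
st=readout.observe(); print(st["tool_pos"],st["tool_rot"],st["wrist_force"])
im=read_camera("wrist"); cv2.imwrite("pics/w3.png",im[:,:,::-1])
im=read_camera("top"); cv2.imwrite("pics/t3.png",cv2.resize(im[140:260,160:330,::-1],None,fx=4,fy=4)); cv2.imwrite("pics/t3r.png",im[:,:,::-1])
```

```text
[0.46897698 0.1221185  0.01034022] [-3.14153443e+00 -1.12934054e-04 -1.61252193e+00] [ 0.63795685 -0.03249086  0.41401914]
```

View pics/w3.png

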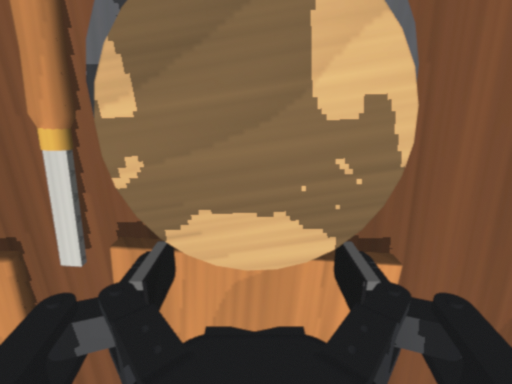

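View pics/t3.png

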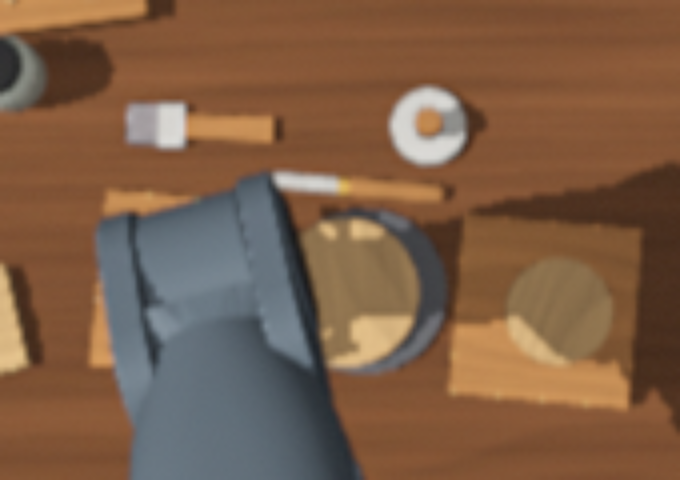

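Run:
```python
from h import *
st=readout.observe()
a=cv2.imread("pics/w3.png"); h=cv2.cvtColor(a,cv2.COLOR_BGR2HSV)
for u,v in((200,120),(360,60),(250,240),(250,300),(100,200),(440,200),(100,40)): print(u,v,h[v,u])
P=[(95,100),(110,160),(135,205),(165,238),(200,257),(255,270),(310,260),(345,242),(385,195),(408,145),(418,90)]
for z in(.032,.034): print(circ(ray("wrist",P,z,st)))
```

```text
200 120 [ 17 115 124]
360 60 [ 17 119 223]
250 240 [ 17 120 219]
250 300 [ 13 156 177]
100 200 [ 12 150 114]
440 200 [ 11 147 118]
100 40 [120  10 100]
(array([0.46538758, 0.05491419]), np.float64(0.0679110759967844))
(array([0.46540121, 0.05474744]), np.float64(0.06678975408365728))
```

The disc sits against both fingers, its lower edge at about (255,270), and its measured centre agrees with the geometry. The chisel blade at (70,265) is clear of the left finger. I push 13 mm more, then back off and look.

Emit:
{"name": "move_arm", "arguments": {"plan": [[[0.005,0,0],0,0],[[0.009,0,0],0,0],[[0.012,0,0],0,0],[[0.013,0,0],0,0],[[0.013,0,0],0,0],[[-0.01,0,0],0,0],[[-0.03,0,-0.03],0,0],[[-0.03,0,-0.09],0,0],[[-0.03,0,-0.13],0,0],[[-0.03,0,-0.13],0,0]]}}

```text
time: 6.22
tool_pos: [0.4719, 0.1528, 0.1431]
tool_rot: [-3.137, 0.002, -1.612]
wrist_force: [0.5, 0.9, 0.3]
finger_gap: 0.0852
```

Run:
```python
from h import *
st=readout.observe(); print(st["tool_pos"],st["tool_rot"],st["wrist_force"],st["dq"])
im=read_camera("wrist"); cv2.imwrite("pics/w4.png",im[:,:,::-1])
a=cv2.imread("pics/w4.png"); h=cv2.cvtColor(a,cv2.COLOR_BGR2HSV)
```

```text
[0.4719158  0.15280455 0.14313768] [-3.13676128e+00  1.56062783e-03 -1.61223213e+00] [0.45364027 0.89730153 0.33988644] [-0.00427142  0.03865535 -0.07224339 -0.05600253  0.00060008 -0.00039024]
```

View pics/w4.png

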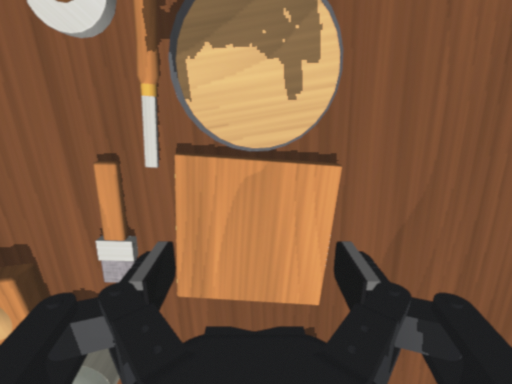

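The disc lies on the plate, with a thin dark border visible at the left and bottom; the far side is cut off by the frame. I move forward to see all of it.

Emit:
{"name": "move_arm", "arguments": {"plan": [[[0.04,0,-0.03],0,0],[[0.08,0,-0.06],0,0],[[0.1,0,-0.06],0,0],[[0.1,0,-0.06],0,0],[[0.1,0,-0.06],0,0]]}}

```text
time: 6.9
tool_pos: [0.4656, 0.0527, 0.1993]
tool_rot: [3.14, -0.0, -1.612]
wrist_force: [0.4, 0.0, -1.1]
finger_gap: 0.0855
```

```bash
cat >> h.py <<'E'
def shoot(name,tag):
    st=readout.observe(); im=read_camera(name)[:,:,::-1].copy(); cv2.imwrite(f"pics/{tag}.png",im); return st,im
def hsv(a):
    h=cv2.cvtColor(a,cv2.COLOR_BGR2HSV).astype(int); return h[...,0],h[...,1],h[...,2]
E
python3 - <<'E'
from h import *
st,a=shoot("wrist","w5"); print(st["tool_pos"],st["tool_rot"],st["dq"])
t,b=shoot("top","t5")
H,S,V=hsv(a)
c0=proj("wrist",[[.4656,.0400,.032]],st)[0]; print(c0)
print("wide",fitc("wrist",(H>=15)&(H<25)&(S<140)&(V>90),c0,.032,st))
for p in((50,50),(200,20)): pass
cv2.imwrite("pics/t5c.png",cv2.resize(b[140:260,160:330],None,fx=4,fy=4))
E
```

```text
[0.46558128 0.05269951 0.19925627] [ 3.13981885e+00 -1.20973020e-04 -1.61235259e+00] [ 0.01203185 -0.00206332  0.00633121  0.0035507  -0.0010564  -0.0011714 ]
[253.78647866 166.41251782]
wide (array([0.4654658 , 0.04133027]), np.float64(0.0696479683437867), np.float64(1.0))
```

View pics/w5.png

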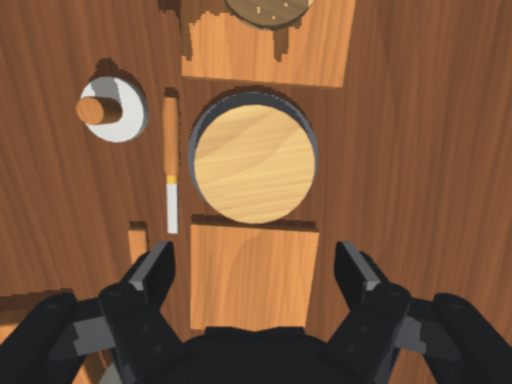

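```bash
cat >> h.py <<'E'
def plate_fit(a,st,near,name="wrist",tol=.0015):
    H,S,V=hsv(a); pl=(S<70)&(V<140); wood=(H>=15)&(H<25)&(S<140)&(V>90)
    u=blob(pl|wood,near)
    dm=cv2.dilate(pl.astype(np.uint8),np.ones((3,3)))
    wd=cv2.dilate(wood.astype(np.uint8),np.ones((5,5)))
    k=np.array([dm[int(y),int(x)] and not wd[int(y),int(x)] for x,y in u],bool)
    P=ray(name,u[k],.012,st); c,r=circ(P)
    for _ in range(5):
        e=abs(np.linalg.norm(P-c,axis=1)-r); q=e<=max(tol,2*np.median(e)); c,r=circ(P[q])
    # also with known radius (80 mm minus about half a pixel)
    from scipy.optimize import least_squares
    s=least_squares(lambda c:np.linalg.norm(P[q]-c,axis=1)-.0795,c,loss="soft_l1",f_scale=.001).x
    return c,r,s,len(P),u[k]
E
python3 - <<'E'
from h import *
st=readout.observe(); a=cv2.imread("pics/w5.png")
c,r,s,n,u=plate_fit(a,st,(254,160)); print(c,r,s,n)
for x,y in u.astype(int): a[y,x]=(0,0,255)
cv2.imwrite("pics/w5a.png",cv2.resize(a[70:250,150:360],None,fx=3,fy=3,interpolation=cv2.INTER_NEAREST))
b=cv2.imread("pics/t5.png"); H,S,V=hsv(b)
p=proj("top",[[.4655,.0413,.032]])[0]; print(p)
print("top wide",fitc("top",(H>=15)&(H<25)&(S<128)&(V>90),p,.032))
c,r,s,n,u=plate_fit(b,None,p,"top"); print("top plate",c,r,s,n)
E
```

```text
[0.46738602 0.03686479] 0.07900907089059375 [0.46729504 0.03746758] 219
[249.95999902 212.23393625]
top wide (array([0.46621034, 0.01891316]), np.float64(0.04847757909912532), np.float64(0.6964285714285714))
top plate [0.15534801 0.13638725] 0.2974261728309568 [0.16306211 0.11390031] 1077
```

View pics/w5a.png

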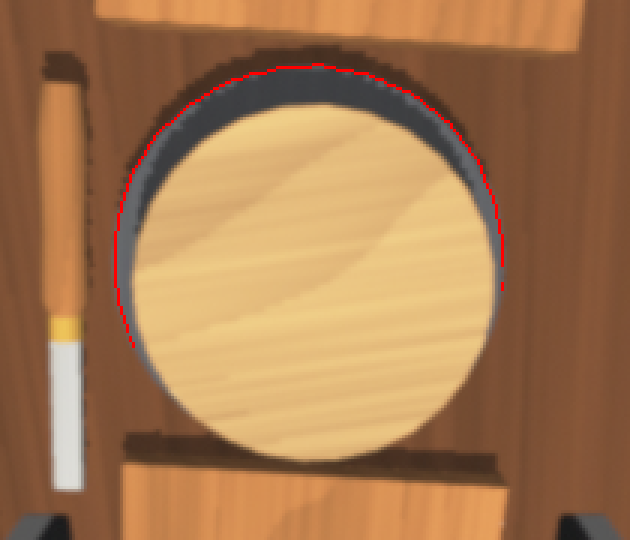

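View pics/t5c.png

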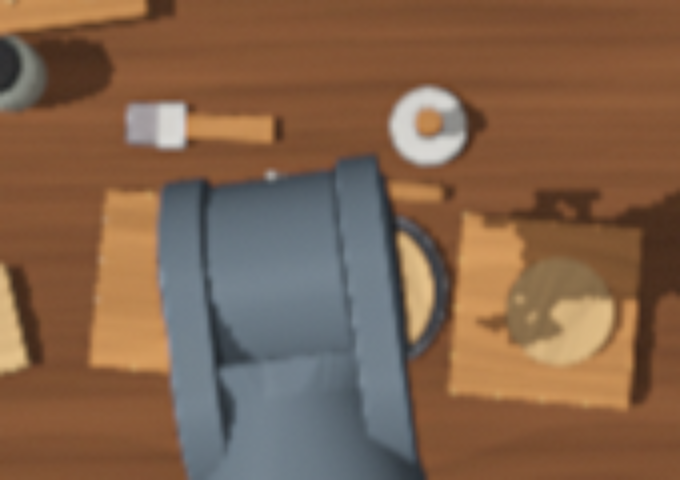

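In one wrist view the disc centre is (0.4655, 0.0413) and the plate centre is (0.4673, 0.0373). The red plate arc fits the rim, so I need a further nudge of about (+1.8, −4) mm.

Emit:
{"name": "move_arm", "arguments": {"plan": [[[-0.06,-0.0025,0.03],0,0],[[-0.09,-0.0025,0.08],0,0],[[-0.09,-0.0025,0.13],0,0],[[-0.09,-0.0025,0.17],0,0],[[-0.09,-0.0025,0.187],0,0],[[-0.08,-0.0025,0.189],0,0],[[-0.068,-0.0025,0.189],0,0],[[-0.06,-0.0025,0.189],0,0],[[-0.055,-0.0025,0.189],0,0],[[-0.0526,-0.0025,0.189],0,0]]}}

```text
time: 8.25
tool_pos: [0.471, 0.1045, 0.0117]
tool_rot: [-3.141, 0.001, -1.613]
wrist_force: [-1.2, 2.1, 1.1]
finger_gap: 0.0855
```

Emit:
{"name": "move_arm", "arguments": {"plan": [[[0,0,0],0,0],[[-0.01,0,0],0,0],[[-0.03,0,-0.02],0,0],[[-0.03,0,-0.07],0,0],[[0.01,0,-0.13],0,0],[[0.05,0,-0.18],0,0],[[0.06,0,-0.19],0,0],[[0.06,0,-0.19],0,0],[[0.06,0,-0.19],0,0]]}}

```text
time: 9.38
tool_pos: [0.4679, 0.0456, 0.2003]
tool_rot: [3.14, -0.0, -1.612]
wrist_force: [-0.0, 0.3, 0.1]
finger_gap: 0.0855
```

Run:
```python
from h import *
st,a=shoot("wrist","w6"); print(st["tool_pos"],st["tool_rot"],abs(st["dq"]).max())
H,S,V=hsv(a)
c0=proj("wrist",[[.467,.038,.032]],st)[0]; print(c0)
print("wide",fitc("wrist",(H>=15)&(H<25)&(S<140)&(V>90),c0,.032,st))
print("plate",plate_fit(a,st,c0)[:4])
cv2.imwrite("pics/w6a.png",cv2.resize(a[70:250,150:360],None,fx=3,fy=3,interpolation=cv2.INTER_NEAREST))
```

```text
[0.46794117 0.04555943 0.20034787] [ 3.14040899e+00 -3.60928529e-05 -1.61187633e+00] 0.008938692514933663
[254.88323704 170.51256164]
wide (array([0.46718509, 0.03580766]), np.float64(0.06957369465900069), np.float64(1.0))
plate (array([0.4670392 , 0.03692033]), np.float64(0.07905354385352947), array([0.46709059, 0.03744139]), 231)
```

View pics/w6a.png

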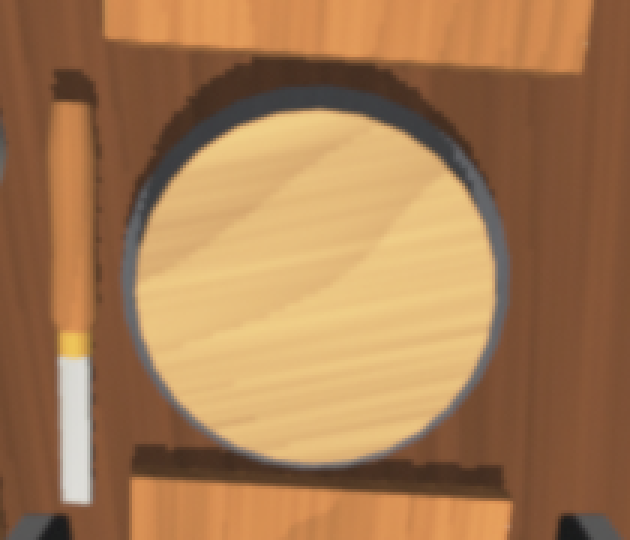

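The border is now even to about 1.4 mm: disc at (0.4672, 0.0358), plate at (0.4671, 0.0372). I go to the narrow disc, turning the tool half a turn, with the fingers closed to about 60 mm.

Emit:
{"name": "move_arm", "arguments": {"plan": [[[0.027,0.002,-0.01],0.18,0.3],[[0.054,0.004,-0.02],0.36,0.3],[[0.081,0.006,-0.02],0.54,0.3],[[0.108,0.008,-0.02],0.72,0.3],[[0.136,0.011,-0.02],0.9,0.3],[[0.163,0.013,-0.02],1.08,0.3],[[0.19,0.015,-0.02],1.26,0.3],[[0.217,0.018,-0.02],1.44,0.3],[[0.244,0.02,-0.02],1.62,0.3],[[0.272,0.022,-0.02],1.8,0.3]]}}

```text
time: 10.68
tool_pos: [0.4349, -0.226, 0.2202]
tool_rot: [3.141, -0.002, 2.866]
wrist_force: [-0.6, 0.3, -0.4]
finger_gap: 0.0597
```

Emit:
{"name": "move_arm", "arguments": {"plan": [[[0,0,0],0.18,0.3],[[0,0,0],0.36,0.3],[[0,0,0],0.54,0.3],[[0,0,0],0.72,0.3],[[0,0,0],0.9,0.3],[[0,0,0],1.08,0.3],[[0,0,0],1.26,0.3],[[0,0,0],1.425,0.3],[[0,0,0],1.425,0.3],[[0,0,0],1.425,0.3]]}}

```text
time: 11.92
tool_pos: [0.435, -0.2256, 0.2208]
tool_rot: [-3.141, -0.0, 1.45]
wrist_force: [0.6, -0.3, 0.5]
finger_gap: 0.0597
```

Run:
```python
from h import *
st,a=shoot("wrist","w7"); print(st["tool_pos"],st["tool_rot"],st["joints"],abs(st["dq"]).max(),st["finger_gap"])
t,b=shoot("top","t7")
H,S,V=hsv(a); wood=(H>=15)&(H<25)&(S<140)&(V>90)
c0=proj("wrist",[[.4672,.0358,.032],[.4445,-.1457,.054]],st); print(c0)
print("wide",fitc("wrist",wood,c0[0],.032,st))
print("narrow",fitc("wrist",wood,c0[1],.054,st))
print("plate",plate_fit(a,st,c0[0])[:4])
```

```text
[ 0.43499011 -0.22558538  0.2207785 ] [-3.14076610e+00 -3.69284214e-04  1.45023708e+00] [-4.78452045e-01  1.95256043e-01 -8.29590828e-02  1.29348474e+00
  5.63439390e-05  1.21290335e+00] 0.009981551516500873 0.059731906093997755
[[254.49833102 -99.86808755]
 [253.76147363 101.68507576]]
wide (array([ 0.4433704 , -0.14626768]), np.float64(0.053355880618283225), np.float64(1.0))
narrow (array([ 0.44345229, -0.14664317]), np.float64(0.04981583060146572), np.float64(1.0))
plate (array([ 0.46133353, -0.008462  ]), np.float64(0.03680553705933248), array([0.46668558, 0.03586544]), 98)
```

View pics/w7.png

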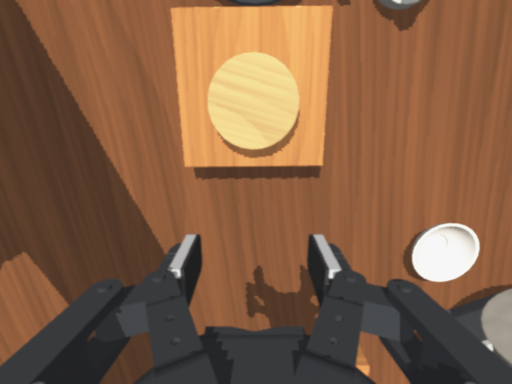

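Run:
```python
from h import *
b=cv2.imread("pics/t7.png"); H,S,V=hsv(b)
p=proj("top",[[.4655,.038,.032]])[0]
print("top wide",fitc("top",(H>=15)&(H<25)&(S<126)&(V>90),p,.032))
c,r,s,n,u=plate_fit(b,None,p,"top"); print("top plate",c,r,s,n)
cv2.imwrite("pics/t7c.png",cv2.resize(b[140:260,160:330],None,fx=4,fy=4))
```

```text
top wide (array([0.4659886 , 0.03804105]), np.float64(0.06982156932504366), np.float64(0.8095238095238095))
top plate [0. 0.] 0.0 [0. 0.] 0
  return _methods._mean(a, axis=axis, dtype=dtype,
  ret = ret.dtype.type(ret / rcount)
```

View pics/t7c.png

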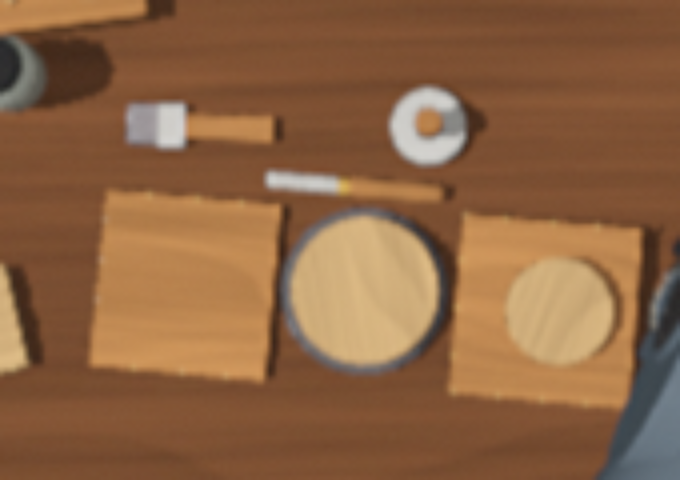

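Top view: wide disc at (0.4660, 0.0380) against the plate's (0.4656, 0.0395) in the same camera, so the border is even to about 1.5 mm. In the wrist view the narrow disc is at (254,101). I descend behind it and push.

Emit:
{"name": "move_arm", "arguments": {"plan": [[[0,0,0.05],0,0.3],[[0,0,0.1],0,0.3],[[0,0,0.145],0,0.3],[[0,0,0.17],0,0.3],[[0,0,0.18],0,0.3],[[0,0,0.184],0,0.3],[[0.008,0,0.184],0,0.3],[[0.018,0,0.184],0,0.3],[[0.026,0,0.184],0,0.3],[[0.034,0,0.184],0,0.3]]}}

```text
time: 13.28
tool_pos: [0.4394, -0.1917, 0.0376]
tool_rot: [3.141, 0.0, 1.446]
wrist_force: [-0.3, -1.8, 1.5]
finger_gap: 0.0596
```

Emit:
{"name": "move_arm", "arguments": {"plan": [[[0.01,0,0],0,0.3],[[0.022,0,0],0,0.3],[[0.034,0,0],0,0.3],[[0.046,0,0],0,0.3],[[0.058,0,0],0,0.3],[[0.07,0,0],0,0.3],[[0.082,0,0],0,0.3],[[0.092,0,0],0,0.3],[[0.1,0,0],0,0.3],[[0.104,0,0],0,0.3]]}}

```text
time: 14.52
tool_pos: [0.4522, -0.0887, 0.0373]
tool_rot: [-3.142, 0.0, 1.446]
wrist_force: [-0.2, -2.1, 1.5]
finger_gap: 0.0597
```

Run:
```python
from h import *
st,a=shoot("wrist","w8"); print(st["tool_pos"],st["tool_rot"],st["wrist_force"],st["finger_gap"])
```

```text
[ 0.45218985 -0.08867885  0.03727669] [-3.14151874e+00  4.09212220e-05  1.44614791e+00] [-0.17788424 -2.14718221  1.46567164] 0.059724362137472814
```

View pics/w8.png

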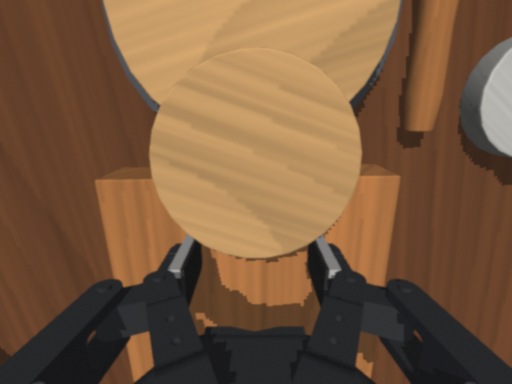

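The narrow disc is cradled by both fingers and is already bridging onto the wide disc, whose plate border still looks even. I continue, stopping about 5 mm short.

Emit:
{"name": "move_arm", "arguments": {"plan": [[[0.01,0,0],0,0.3],[[0.02,0,0],0,0.3],[[0.03,0,0],0,0.3],[[0.04,0,0],0,0.3],[[0.05,0,0],0,0.3],[[0.058,0,0],0,0.3],[[0.064,0,0],0,0.3],[[0.068,0,0],0,0.3],[[0.07,0,0],0,0.3],[[0.07,0,0],0,0.3]]}}

```text
time: 15.82
tool_pos: [0.4609, -0.0196, 0.0373]
tool_rot: [-3.142, -0.0, 1.446]
wrist_force: [-0.1, 0.6, 0.5]
finger_gap: 0.0599
```

Run:
```python
from h import *
st,a=shoot("wrist","w9"); print(st["tool_pos"],st["tool_rot"],st["wrist_force"],st["finger_gap"])
```

```text
[ 0.4608507 -0.0196223  0.037281 ] [-3.14150633e+00 -1.17858048e-04  1.44581736e+00] [-0.08898028  0.63430664  0.48555515] 0.059937622016617606
```

View pics/w9.png

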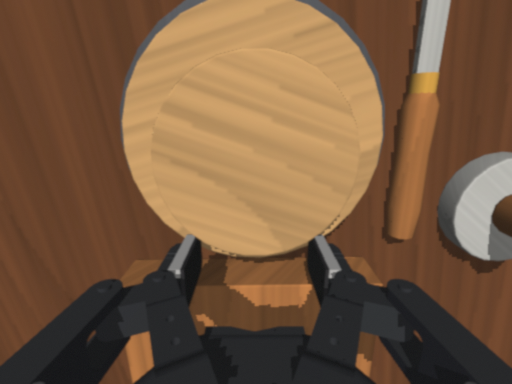

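The narrow disc is on the wide one: its edge runs (150–360, 48–257), slightly towards the fingers within the wide disc. I back off and look from above.

Emit:
{"name": "move_arm", "arguments": {"plan": [[[-0.01,0,0],0,0.3],[[-0.03,0,-0.01],0,0.3],[[-0.03,0,-0.06],0,0.3],[[0,0,-0.11],0,0.3],[[0.02,0,-0.13],0,0.3],[[0.02,0,-0.13],0,0.3],[[0.02,0,-0.13],0,0.3]]}}

```text
time: 16.75
tool_pos: [0.4628, -0.0006, 0.1663]
tool_rot: [-3.14, 0.0, 1.446]
wrist_force: [1.1, 0.8, 0.3]
finger_gap: 0.0597
```

Run:
```python
from h import *
st,a=shoot("wrist","w10"); print(st["tool_pos"],st["tool_rot"],abs(st["dq"]).max())
c0=proj("wrist",[[.4672,.0360,.052]],st)[0]; print(c0)
H,S,V=hsv(a)
u,v=c0.astype(int); x0=max(u-110,0);y0=max(v-90,0)
print("wide",fitc("wrist",(H>=15)&(H<25)&(S<140)&(V>90),c0,.032,st)); print("plate",plate_fit(a,st,c0)[:4]); print(x0,y0)
cv2.imwrite("pics/w10a.png",cv2.resize(a[y0:y0+190,x0:x0+220],None,fx=3,fy=3,interpolation=cv2.INTER_CUBIC))
```

```text
[ 0.46279921 -0.00057358  0.16632714] [-3.14034245e+00  3.82738993e-04  1.44560499e+00] 0.007560694725509231
[253.63372745 149.32330611]
wide (array([0.46720118, 0.03617283]), np.float64(0.06950792475155543), np.float64(1.0))
plate (array([0.46725687, 0.03781207]), np.float64(0.07896953770185748), array([0.46716176, 0.0371819 ]), 267)
143 59
```

View pics/w10a.png

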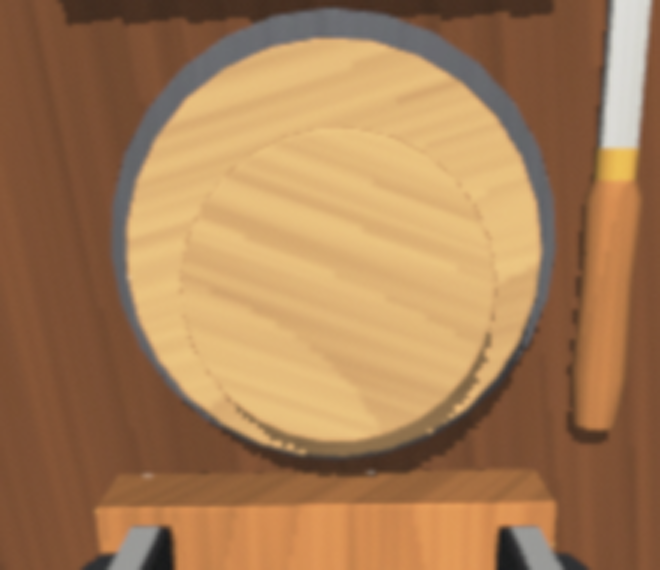

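Run:
```python
from h import *
st=readout.observe()
P=np.array([(180,275),(497,275),(335,127),(335,443),(208,195),(460,178),(255,150),(487,230),(185,320),(240,415),(470,375),(425,420)],float)
P=(P+.5)/3-.5+[143,59]
R=ray("wrist",P,.052,st); c,r=circ(R); print(c,r,np.linalg.norm(R-c,axis=1)-r)
```

```text
[0.46794243 0.02858018] 0.05031158680816135 [-1.74950113e-04 -3.14092354e-04 -4.06761728e-05 -5.41947732e-04
 -6.57400378e-05  8.15349728e-04  1.20927028e-04 -3.65540698e-04
 -6.94282434e-04  1.19172557e-03 -1.79214340e-04  2.16409449e-04]
```

Narrow disc is at (0.4679, 0.0286) and the wide disc at (0.4672, 0.0362), so it needs about 7.8 mm more.

Emit:
{"name": "move_arm", "arguments": {"plan": [[[-0.045,-0.0017,0.02],0,0.3],[[-0.05,-0.0017,0.07],0,0.3],[[-0.05,-0.0017,0.11],0,0.3],[[-0.045,-0.0017,0.126],0,0.3],[[-0.035,-0.0017,0.13],0,0.3],[[-0.026,-0.0017,0.13],0,0.3],[[-0.019,-0.0017,0.13],0,0.3],[[-0.015,-0.0017,0.13],0,0.3],[[-0.0125,-0.0017,0.13],0,0.3],[[-0.012,-0.0017,0.13],0,0.3]]}}

```text
time: 18.05
tool_pos: [0.4604, -0.0116, 0.0375]
tool_rot: [3.141, 0.0, 1.446]
wrist_force: [-0.3, -2.3, 2.1]
finger_gap: 0.0598
```

Emit:
{"name": "move_arm", "arguments": {"plan": [[[0,0,0],0,0.3],[[-0.01,0,0],0,0.3],[[-0.03,0,-0.01],0,0.3],[[-0.03,0,-0.06],0,0.3],[[0,0,-0.11],0,0.3],[[0.012,0,-0.13],0,0.3],[[0.012,0,-0.13],0,0.3],[[0.012,0,-0.13],0,0.3]]}}

```text
time: 19.05
tool_pos: [0.4611, -0.0002, 0.1663]
tool_rot: [-3.14, 0.0, 1.446]
wrist_force: [0.5, -0.4, -0.7]
finger_gap: 0.0597
```

Run:
```python
from h import *
st,a=shoot("wrist","w11"); print(st["tool_pos"],st["tool_rot"],abs(st["dq"]).max())
c0=proj("wrist",[[.4672,.0360,.052]],st)[0]; print(c0)
H,S,V=hsv(a)
u,v=c0.astype(int); x0=max(u-110,0);y0=max(v-90,0)
print("wide",fitc("wrist",(H>=15)&(H<25)&(S<140)&(V>90),c0,.032,st)); print("plate",plate_fit(a,st,c0)[:4]); print(x0,y0)
cv2.imwrite("pics/w11a.png",cv2.resize(a[y0:y0+190,x0:x0+220],None,fx=3,fy=3,interpolation=cv2.INTER_CUBIC))
```

```text
[ 4.61115049e-01 -2.14373203e-04  1.66305260e-01] [-3.14028366e+00  2.56428122e-04  1.44553571e+00] 0.008484964519385074
[255.46407977 149.49768373]
wide (array([0.46718214, 0.03603332]), np.float64(0.06964291362637084), np.float64(1.0))
plate (array([0.46725385, 0.03776643]), np.float64(0.07899346179975097), array([0.4671822 , 0.03716532]), 269)
145 59
```

View pics/w11a.png

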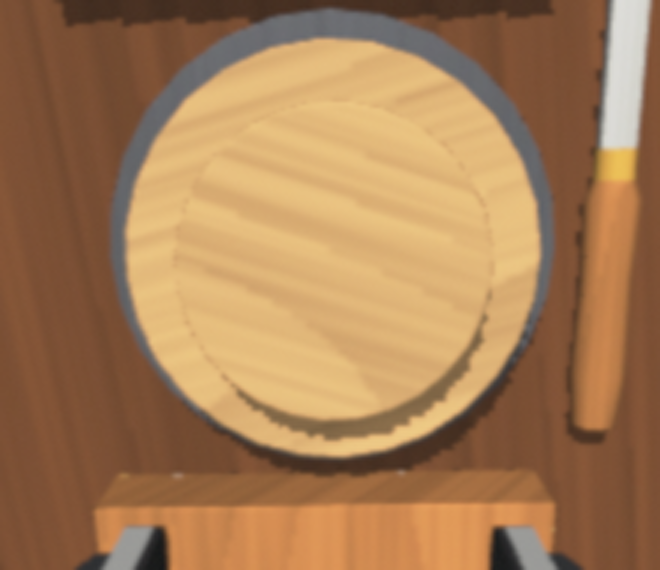

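Run:
```python
from h import *
st=readout.observe()
P=np.array([(175,250),(493,250),(335,100),(335,420),(204,168),(455,150),(255,122),(484,205),(179,290),(233,390),(472,335),(420,393)],float)
P=(P+.5)/3-.5+[145,59]
R=ray("wrist",P,.052,st); c,r=circ(R); print(c,r,np.linalg.norm(R-c,axis=1)-r)
# weight in wrist view?
print(proj("wrist",[[.624,-.026,.018]],st))
```

```text
[0.46748886 0.03691976] 0.04980473895229278 [-1.52158393e-04  3.29885464e-06 -7.82723409e-05 -8.50590319e-05
 -1.87236073e-04  1.06734769e-03 -3.15693853e-04  8.85939900e-05
 -6.37674197e-04  1.48607798e-03 -7.56976898e-04 -4.79799458e-04]
[[403.70434494 183.02855036]]
```

View pics/w11.png

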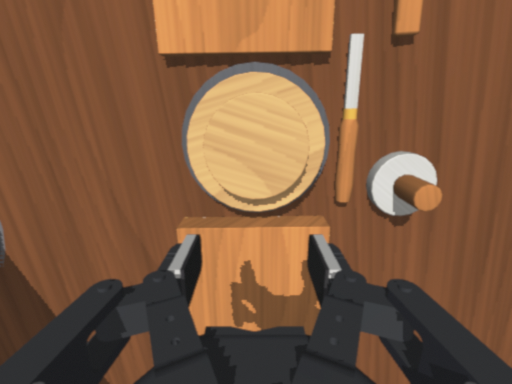

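Narrow (0.4675, 0.0369), wide (0.4672, 0.0360), plate (0.4672, 0.0372): all within about 1.2 mm. Next is the weight, whose base is around (403,184) and handle top around (427,195).

Run:
```python
from h import *
st=readout.observe(); a=cv2.imread("pics/w11.png"); H,S,V=hsv(a)
steel=(S<60)&(V>110); br=(S>110)&(V>100)
h,w=H.shape; roi=np.zeros((h,w),bool); roi[140:225,360:448]=1
cs=blob(steel&roi,(390,175)).astype(np.float32)
b=a[140:225,355:450].copy(); cv2.imwrite("pics/wt.png",cv2.resize(b,None,fx=7,fy=7,interpolation=cv2.INTER_CUBIC))
P=ray("wrist",cs,.018,st); print(fitc("wrist",steel&roi,(390,175),.018,st))
```

```text
(array([ 0.62160073, -0.02590291]), np.float64(0.03616120510987508), np.float64(0.7148936170212766))
```

View pics/wt.png

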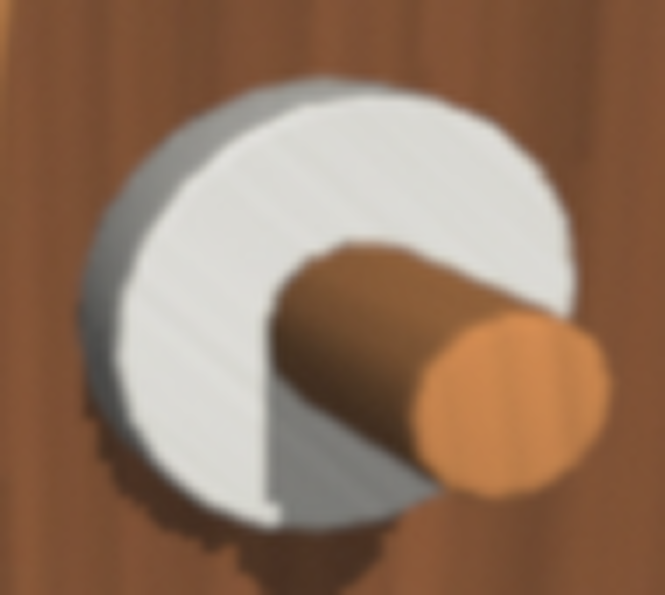

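Run:
```python
from h import *
st=readout.observe(); f=lambda P:(np.array(P,float)+.5)/7-.5+[355,140]
print(ray("wrist",f([(511,405)]),.062,st), circ(ray("wrist",f([(612,390),(413,415),(530,313),(490,498)]),.062,st)))
print(circ(ray("wrist",f([(115,345),(390,95),(230,150),(576,280),(510,130),(300,530),(150,440),(545,190)]),.018,st)))
```

```text
[[ 0.62387558 -0.02814654]] (array([ 0.62403344, -0.02844533]), np.float64(0.013268328097183963))
(array([ 0.62439597, -0.02859439]), np.float64(0.03543194918148679))
```

Emit:
{"name": "move_arm", "arguments": {"plan": [[[-0.002,0.05,0],0,0],[[-0.005,0.1,0],0,0],[[-0.0075,0.145,0],0,0],[[-0.0075,0.1653,0],0,0],[[-0.0075,0.1653,0],0,0],[[-0.0075,0.1653,0],0,0],[[-0.0075,0.1653,0],0,0]]}}

```text
time: 19.98
tool_pos: [0.624, -0.0277, 0.1674]
tool_rot: [-3.141, 0.0, 1.446]
wrist_force: [0.7, 0.7, -0.4]
finger_gap: 0.0855
```

Run:
```python
from h import *
st,a=shoot("wrist","w12"); print(st["tool_pos"],st["tool_rot"],abs(st["dq"]).max(),st["finger_gap"])
print(proj("wrist",[[.6242,-.0285,.062],[.6242,-.0285,.018]],st))
x0,y0=180,130
cv2.imwrite("pics/w12a.png",cv2.resize(a[130:280,180:330],None,fx=4,fy=4,interpolation=cv2.INTER_CUBIC))
t,b=shoot("top","t12")
H,S,V=hsv(b)
print("top wide",fitc("top",(H>=15)&(H<25)&(S<126)&(V>90),proj("top",[[.4655,.038,.032]])[0],.032))
```

```text
[ 0.62398226 -0.02769205  0.16743781] [-3.14139804e+00  2.46239240e-05  1.44580514e+00] 0.00842760477799889 0.08547539677128
[[254.04748667 190.41244871]
 [254.09252278 178.86293242]]
top wide (array([0.43821014, 0.42019092]), np.float64(0.056098575091899715), np.float64(0.9489795918367347))
```

View pics/w12a.png

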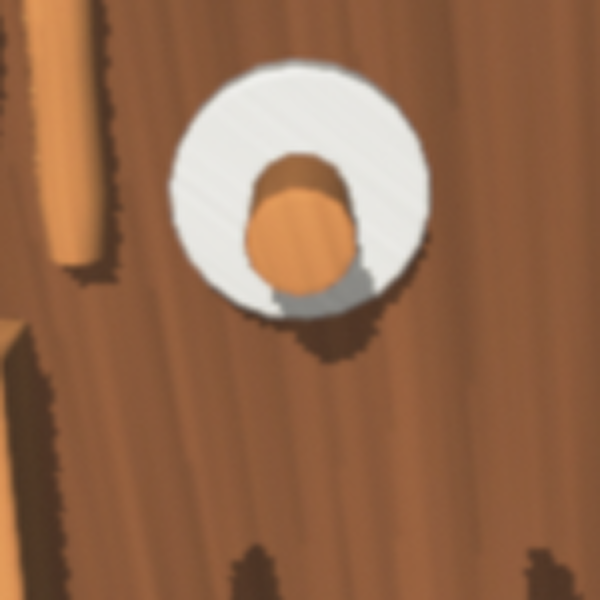

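View pics/w12.png

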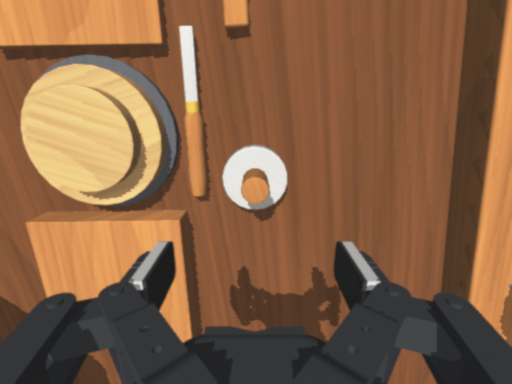

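The weight is centred under the hand: handle top measured at (255,190) against a predicted (254,190). The chisel handle end at (198,195) stays below the fingertips. I descend and grip the handle.

Emit:
{"name": "move_arm", "arguments": {"plan": [[[-0.001,0.001,0.04],0,0],[[-0.001,0.001,0.08],0,0],[[-0.001,0.001,0.115],0,0],[[-0.001,0.001,0.135],0,0],[[-0.001,0.001,0.141],0,0],[[-0.001,0.001,0.141],0,0],[[-0.001,0.001,0.141],0,0.5],[[-0.001,0.001,0.141],0,0.6],[[-0.001,0.001,0.141],0,0.7],[[-0.001,0.001,0.141],0,0.8]]}}

```text
time: 21.32
tool_pos: [0.6257, -0.0288, 0.0268]
tool_rot: [3.141, -0.0, 1.446]
wrist_force: [-3.3, -0.3, 7.4]
finger_gap: 0.0267
```

Emit:
{"name": "move_arm", "arguments": {"plan": [[[0,0,0],0,1],[[0,0,0],0,1],[[0,0,0],0,1],[[0,0,0],0,1]]}}

```text
time: 21.82
tool_pos: [0.6257, -0.0288, 0.0269]
tool_rot: [3.141, -0.0, 1.446]
wrist_force: [-2.9, 0.2, 7.5]
finger_gap: 0.0267
```

Gripped at a gap of 26.7 mm. I lift and carry it over the stack.

Emit:
{"name": "move_arm", "arguments": {"plan": [[[0,0,-0.02],0,1],[[0,0,-0.05],0,1],[[0,0,-0.08],0,1],[[0.004,-0.02,-0.09],0,1],[[0.014,-0.05,-0.09],0,1],[[0.023,-0.085,-0.09],0,1],[[0.033,-0.12,-0.09],0,1],[[0.04,-0.145,-0.09],0,1],[[0.044,-0.16,-0.09],0,1],[[0.0455,-0.165,-0.09],0,1]]}}

```text
time: 23.08
tool_pos: [0.4672, 0.0371, 0.1164]
tool_rot: [3.142, 0.0, 1.446]
wrist_force: [0.4, 0.2, -5.4]
finger_gap: 0.0266
```

Emit:
{"name": "move_arm", "arguments": {"plan": [[[0,0,0],0,1],[[0,0,0],0,1]]}}

```text
time: 23.32
tool_pos: [0.4683, 0.0367, 0.1162]
tool_rot: [3.141, 0.0, 1.446]
wrist_force: [0.1, 0.0, -5.3]
finger_gap: 0.0265
```

Run:
```python
from h import *
st,a=shoot("wrist","w13"); print(st["tool_pos"],st["tool_rot"],abs(st["dq"]).max(),st["finger_gap"],st["wrist_force"])
cv2.imwrite("pics/w13a.png",cv2.resize(a[40:330,110:400],None,fx=2,fy=2,interpolation=cv2.INTER_CUBIC))
t,b=shoot("scene","s13"); cv2.imwrite("pics/s13c.png",cv2.resize(b[130:260,180:380],None,fx=4,fy=4))
```

```text
[0.46825486 0.03671496 0.11624571] [3.14138727e+00 3.91449919e-05 1.44550596e+00] 0.0022570527363512533 0.026543565071977162 [ 0.13018301  0.01430315 -5.3384876 ]
```

View pics/w13a.png

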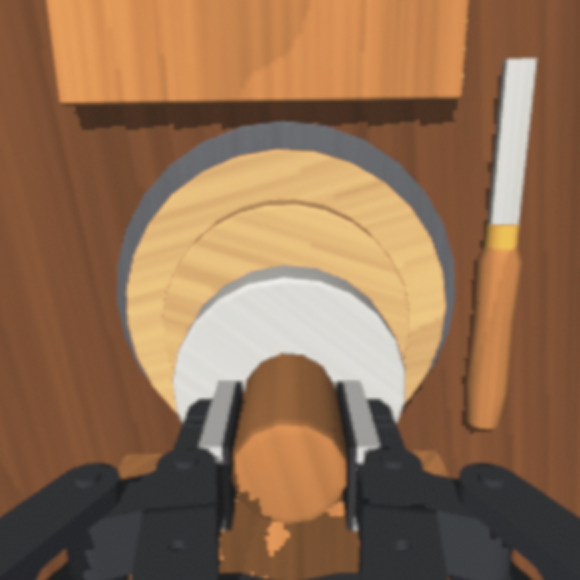

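View pics/s13c.png

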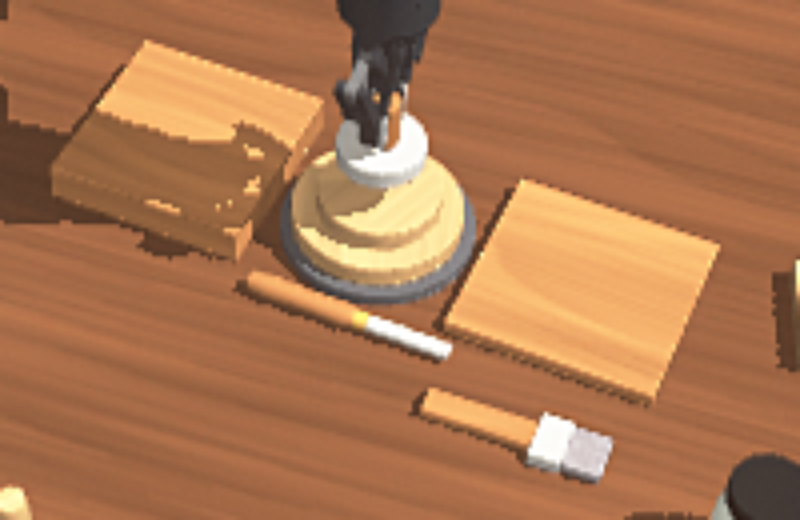

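Run:
```python
from h import *
from scipy.optimize import least_squares
st=readout.observe(); a=cv2.imread("pics/w13.png")
H,S,V=hsv(a); roi=np.zeros(H.shape,bool); roi[40:235,180:330]=1
m=(S<40)&(V>200)&roi; b=blob(m,(255,200))
k=(b[:,1]<232)&(b[:,1]<225); 
P=ray("wrist",b,.1073,st)
s0=st["tool_pos"][:2]
f=lambda c:np.linalg.norm(P[q]-c,axis=1)-.0358
q=np.linalg.norm(P-s0,axis=1)>.031
for _ in range(4):
    s=least_squares(f,s0,loss="soft_l1",f_scale=.0007).x; e=abs(np.linalg.norm(P-s,axis=1)-.0358); q=e<.0015
    print(s,q.sum(),len(q))
print("free",circ(P[q]))
# narrow/wide: manual arc points on narrow rim (crop 2x)
Q=(np.array([(166,300),(180,265),(205,235),(240,210),(285,200),(330,209),(365,231),(395,268),(408,300)],float)+.5)/2-.5+[110,40]
R=ray("wrist",Q,.052,st); print("narrow",circ(R), least_squares(lambda c:np.linalg.norm(R-c,axis=1)-.05,[.4675,.037]).x)
```

```text
[0.4683168  0.03573501] 161 284
[0.4683344  0.03573796] 161 284
[0.4683344  0.03573796] 161 284
[0.4683344  0.03573796] 161 284
free (array([0.46851187, 0.03708134]), np.float64(0.034705947556576106))
narrow (array([0.46807201, 0.03886757]), np.float64(0.048445195289275954)) [0.46781507 0.03686085]
```

The weight hangs upright and its base centre is within about 1 mm of the target. I lower it to just above contact.

Emit:
{"name": "move_arm", "arguments": {"plan": [[[0.0005,-0.0008,0.01],0,1],[[0.0005,-0.0008,0.02],0,1],[[0.0005,-0.0008,0.028],0,1],[[0.0005,-0.0008,0.032],0,1],[[0.0005,-0.0008,0.0345],0,1],[[0.0005,-0.0008,0.0355],0,1],[[0.0005,-0.0008,0.0355],0,1],[[0.0005,-0.0008,0.0355],0,1]]}}

```text
time: 24.42
tool_pos: [0.467, 0.0375, 0.081]
tool_rot: [3.141, -0.0, 1.446]
wrist_force: [-0.4, 0.9, -6.2]
finger_gap: 0.0266
```

Emit:
{"name": "move_arm", "arguments": {"plan": [[[0,0,0.0005],0,1],[[0,0,0.001],0,1],[[0,0,0.001],0,1]]}}

```text
time: 24.8
tool_pos: [0.4668, 0.0375, 0.0798]
tool_rot: [-3.141, 0.0, 1.446]
wrist_force: [-0.3, -0.2, -5.9]
finger_gap: 0.0264
```

Emit:
{"name": "move_arm", "arguments": {"plan": [[[0.0,0.0004,0.0005],0,1],[[0,0.0004,0.0008],0,1],[[0,0.0004,0.0008],0,1]]}}

```text
time: 25.18
tool_pos: [0.4672, 0.0375, 0.079]
tool_rot: [-3.141, 0.0, 1.446]
wrist_force: [0.2, 0.0, -4.5]
finger_gap: 0.0262
```

Emit:
{"name": "move_arm", "arguments": {"plan": [[[0,0,0.0004],0,1],[[0,0,0.0006],0,1],[[0,0,0.0006],0,1]]}}

```text
time: 25.55
tool_pos: [0.4673, 0.0375, 0.0788]
tool_rot: [3.141, -0.0, 1.446]
wrist_force: [-3.7, -0.7, 6.2]
finger_gap: 0.0266
```

Contact: the force went from −4.5 to +6.2 N and the underside is at about 52 mm. I release slowly, then retreat upward.

Emit:
{"name": "move_arm", "arguments": {"plan": [[[0,0,-0.0004],0,1],[[0,0,-0.0004],0,0.65],[[0,0,-0.0004],0,0.55],[[0,0,-0.0004],0,0.4],[[0,0,-0.0004],0,0.2],[[0,0,-0.0004],0,0],[[0,0,-0.0004],0,0],[[0,0,-0.0004],0,0]]}}

```text
time: 26.55
tool_pos: [0.4672, 0.0375, 0.0788]
tool_rot: [-3.142, 0.0, 1.446]
wrist_force: [0.5, 0.3, -0.4]
finger_gap: 0.0855
```

Emit:
{"name": "move_arm", "arguments": {"plan": [[[0,0,-0.015],0,0],[[0,0,-0.04],0,0],[[0,0,-0.08],0,0],[[0,0,-0.12],0,0],[[-0.02,0,-0.14],0,0],[[-0.03,0,-0.14],0,0],[[-0.03,0,-0.14],0,0],[[-0.03,0,-0.14],0,0]]}}

```text
time: 27.55
tool_pos: [0.4631, 0.008, 0.2179]
tool_rot: [-3.14, 0.0, 1.446]
wrist_force: [-0.3, -0.4, -0.2]
finger_gap: 0.0854
```

Run:
```python
from h import *
st,a=shoot("wrist","w14"); print(st["tool_pos"],st["tool_rot"],abs(st["dq"]).max(),st["finger_gap"],st["wrist_force"])
c0=proj("wrist",[[.4672,.0360,.032],[.4675,.0369,.070]],st); print(c0)
u,v=c0[0].astype(int); x0=max(u-90,0);y0=max(v-90,0); print(x0,y0)
cv2.imwrite("pics/w14a.png",cv2.resize(a[y0:y0+180,x0:x0+180],None,fx=3.3,fy=3.3,interpolation=cv2.INTER_CUBIC))
H,S,V=hsv(a)
print("plate",plate_fit(a,st,c0[0])[:4])
print("wt",fitc("wrist",(S<45)&(V>180),c0[1]+[0,-12],.070,st))
m=((H>=15)&(H<25)&(S<140)&(V>90)); print("wide",fitc("wrist",m|((S<45)&(V>180)),c0[0]+[-45,0],.032,st))
t,b=shoot("scene","s14"); cv2.imwrite("pics/s14c.png",cv2.resize(b[130:260,180:380],None,fx=4,fy=4))
```

```text
[0.46305895 0.00796373 0.21785762] [-3.14002475e+00  6.86888631e-05  1.44565597e+00] 0.006196661192051708 0.08535901578029843 [-0.29084979 -0.39161182 -0.19178002]
[[254.57946912 147.74542659]
 [254.73098374 151.88128426]]
164 57
plate (array([0.46719211, 0.03782735]), np.float64(0.0789429794067274), array([0.46711524, 0.03715527]), 225)
wt (array([0.46774871, 0.03774965]), np.float64(0.03472595940022384), np.float64(0.6468253968253969))
wide (array([0.46718448, 0.03602095]), np.float64(0.06968451455183275), np.float64(1.0))
```

View pics/w14a.png

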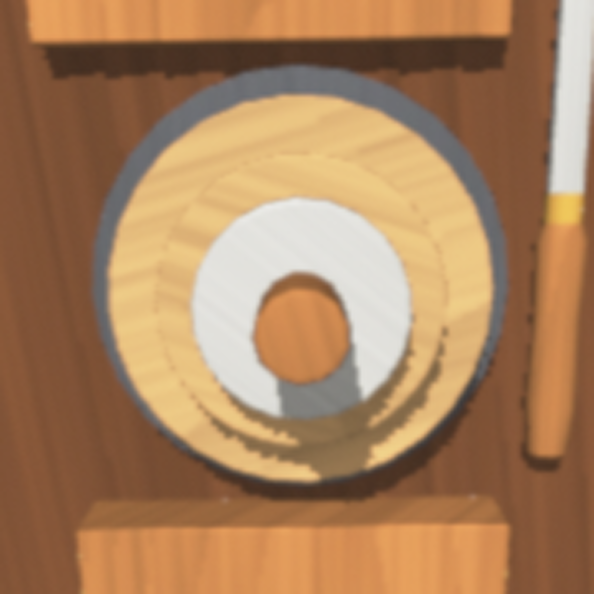

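View pics/s14c.png

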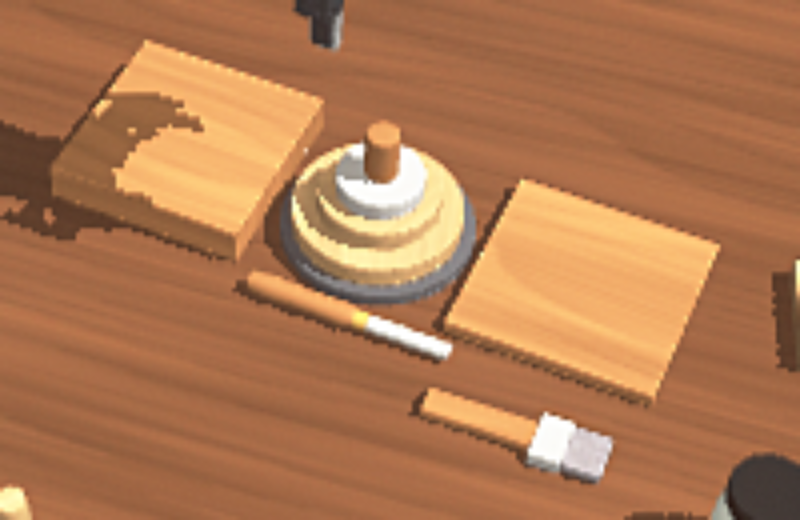

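The stack stands upright with everything concentric. I move the arm aside for a clear top view and compare it with the first picture.

Emit:
{"name": "move_arm", "arguments": {"plan": [[[-0.06,0,-0.02],0,0],[[-0.12,0,-0.02],0,0],[[-0.18,0,-0.02],0,0],[[-0.22,0,-0.02],0,0],[[-0.24,0,-0.02],0,0],[[-0.24,0,-0.02],0,0],[[-0.24,0,-0.02],0,0]]}}

```text
time: 28.52
tool_pos: [0.4337, -0.2296, 0.2386]
tool_rot: [-3.141, -0.0, 1.446]
wrist_force: [0.1, 0.0, -0.9]
finger_gap: 0.0853
```

Run:
```python
from h import *
st=readout.observe(); print(st["tool_pos"],st["time"])
_,b=shoot("top","t15"); o=cv2.imread("pics/top0.png")
H,S,V=hsv(b); p=proj("top",[[.4655,.038,.032]])[0]; 
m=((H>=15)&(H<25)&(S<126)&(V>90))
w=(S<45)&(V>170)
print("wide",fitc("top",m|w,p+[-14,0],.032)); print("wt",fitc("top",w,p+[0,-6],.070))
d=cv2.absdiff(b,o).max(2)
v=np.hstack([cv2.resize(b[85:260,55:475],(780,325))]);v2=cv2.resize(cv2.merge([d]*3)[85:260,55:475],(780,265)); cv2.imwrite("pics/t15c.png",np.vstack([v,v2]))
cv2.imwrite("pics/t15z.png",cv2.resize(b[150:250,190:310],None,fx=6,fy=6,interpolation=cv2.INTER_CUBIC))
```

```text
[ 0.43367663 -0.22962975  0.2385626 ] 28.525
wide (array([0.46590043, 0.03784734]), np.float64(0.06967716843271467), np.float64(0.819047619047619))
wt (array([0.46601593, 0.03991574]), np.float64(0.03386083135810907), np.float64(0.6142857142857143))
```

View pics/t15c.png

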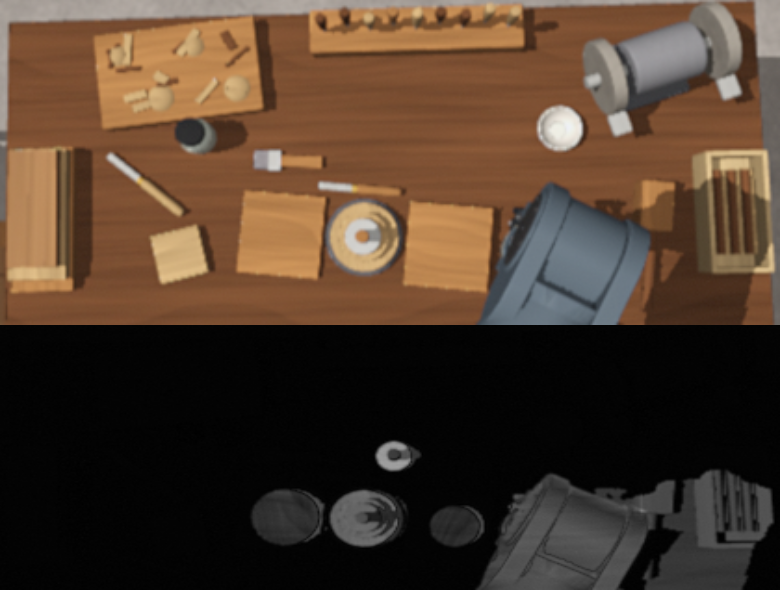

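View pics/t15z.png

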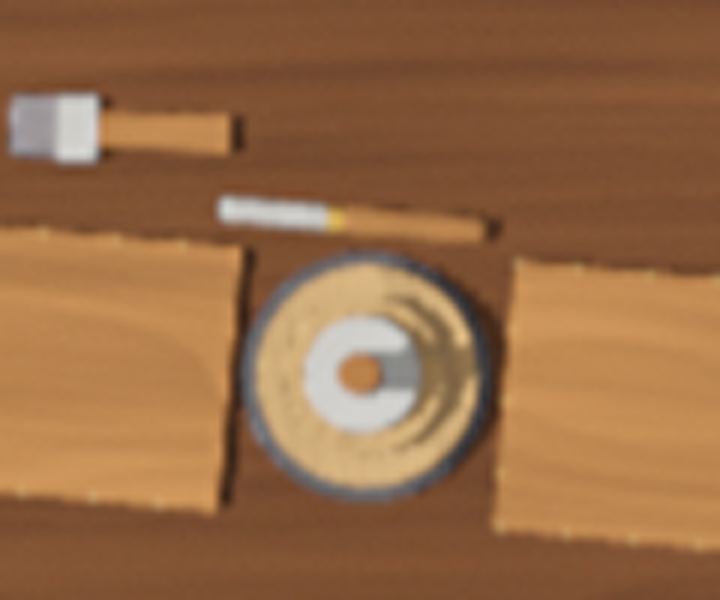

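The difference picture shows change only at the discs, the weight, and the arm with its shadow; the chisel and the other bystanders are unmoved. In the zoomed view the stack at about (365,375) is concentric. I hand it in.

```bash
python3 -c "
from bench import job_done
print(job_done())"
```

```text
the job is handed in; nothing more can be done
None
```

The stack is built and handed in at about 28.6 s. I pushed the wide disc onto the plate, then the narrow disc onto the wide one, each with a small corrective push. I then lowered the weight onto the narrow disc until it touched and let go.

**Centring:** in the wrist view the plate centre is (467.2, 37.2) mm and the wide disc (467.2, 36.0), about 1.2 mm off. The narrow disc was at (467.5, 36.9) before the weight went on; I did not measure it again afterwards. The weight is at (467.7, 37.7), within about 1 mm of the narrow disc.

**Second camera:** the top view also puts the wide disc about 1.7 mm off the plate in y. It places the weight about 2 mm off the wide disc in y, but shadow cut into that fit. The top and wrist cameras differ by about 2 mm in absolute position.

**Surroundings:** the before/after top-view comparison shows no change at any other tool or piece I could see. The arm and its shadow cover the mallet in that last picture, so I could not check it, but the hand stayed well away from it. Every force reading I took was under 10 N.

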